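# Return a button tin through the flap

## Robot

A 6-joint arm with a two-finger parallel gripper is mounted at the origin on the work surface. World frame = base frame: x ahead of the robot, y to its left, z up, the work surface at z = 0. Lengths are in mm, angles in rad, forces in N, time in s.
With the tool pointing down it reaches from about 350 to 775 mm from the base axis. Payload 7.3 kg.
Tool frame: the origin (TCP) lies at the very end of the fingers, on their centre line; the grasp point (between the pads) lies 19 mm behind it; z points along the fingers, y is the line along which they close (so a half turn about z gives the same grasp; the last joint's range is limited). The gripper opens to 92 mm and grips with 3 to 60 N. Pads are 19 mm wide; open, the fingers measure 130 mm over their backs; the gripper's body (75 mm by 190 mm) begins 47 mm behind the grasp point.
Start: joints at [0.968, 0.342, 1.524, -0, 1.275, -0.146], TCP at [231.555, 471.197, 226.741] pointing down, gripper open.
Joint ranges: [-2.53, 2.53], [-0.77, 2.02], [0.04, 2.7], [-1, 4.14], [0.28, 2.66], [-3.11, 3.11]. Speed limits (rad/s): [2.57, 2.57, 3.14, 3.14, 3.14, 3.14].

## Interface

Orientations are given as [roll, pitch, yaw] about the fixed x, y, z axes, in that order (R = Rz(yaw) Ry(pitch) Rx(roll)).
In Python, from plant import * gives the robot as it stands.
- The arm moves only by the tool arm_command, never from a script. Its arguments are lists of equal length, an entry for each row: "gripper": the finger opening in mm, from 0 to 91.8; "dp": the shift along the tool's x, y, z in units of 25 mm (1.0 is 25 mm), a list of three; "twist": the turn about the tool's z in units of 5 degrees (1.0 is 5 degrees). A call has exactly 5 rows; each row shifts and turns the commanded pose from where the row before left it, along the tool's axes as they then stand; what a row does not reach is not made up. A row lasts 1/8 s, in which the tool goes at most 62.5 mm and 10.7 degrees, less where a joint would pass 70% of its speed; a pose out of reach is approached as far as the arm can. A call is refused whole if a number of a shift passes 1 or a number of a turn 1, either way. A call with a gripper value outside its range is refused whole. The fingers move at their own pace and stop on an object; the grip force is fixed at half the most. Time passes only in rows, so rows that do not move let the fingers close, or fill a call up. It gives the time, the measured TCP pose, the force, the opening and the grip force at its end, in the units of the state.
- get_obs(): the state, without advancing time (a new reading comes with each control period).
- capture(name): name is "side" or "top"; returns the picture (400x640x3 uint8, red, green, blue); there is no depth.
- get_calibration(name): a dict with "mtx" (3x3 intrinsics, pixels), "dist_coeffs" ([k1, k2, p1, p2, k3] as OpenCV has them; the pictures are not rectified), "position" and "attitude" of the camera in the world. Camera axes: x right, y down, z forward; pixel columns grow to the right and rows downward; lengths in mm; the calibration is good to about 2 mm. A picture is of the moment at which its call begins. get_calibration takes no time and is no camera call.
- close_job(): hands the job in; it is judged then, once.
The state is a dict: "time": time; "joint_positions": joint angles; "dq": joint speeds; "tau": joint torques, N m; "tool_pos": TCP position; "tcp_rot": TCP orientation; "contact_force": force on the tool from outside, world axes, zero at the start; "moment": the same for the moment, N m; "grip_width": finger opening in mm; "finger_force": force on a finger pad.
Only numpy, scipy, OpenCV 4.12 (cv2) and the standard library are available. Lean on these libraries where they do the work, as an engineer would, in place of code of your own. Each camera call takes 0.05 s, during which the arm holds its last target. There are 200 camera calls.

## Task

Hand in the round, flat button tin at the plywood return stand: with the fingertips, push it across the deck and through the hanging metal flap, so that it swings the flap open and slides down into the tray behind. Then draw the fingers back so that the flap falls shut. Do not pick the tin up, and leave the other things where they are.

Things in the scene. Friction and masses are not known exactly. Their poses are not given: they have to be found in the camera images.
- stand: Plywood return stand, fixed on the table. Origin on the table top, straight below the flap's middle; +x is the way the tin is pushed through, y across, z up. Its level deck, 60 mm above the table, runs from x -250 to +4 mm and is 320 mm wide, with side rims 8 mm high at y +-165 mm. The space above the deck is open.
- mouth (a point): Middle of the mouth on the deck surface, 60 mm above the table, straight under the flap. An upright wall here (front face at stand x 0, top 128 mm above the table) leaves a mouth 110 mm wide. Across it runs an 8 mm thick hinge rod, axis at x 0, 118 mm above the table; under it the mouth is 54 mm high.
- ramp_top (a point): Middle of the deck's far edge, 4 mm beyond the flap. From here a smooth, slippery metal ramp falls at 45 degrees into the tray. Once the tin's centre is well past this edge (12 mm or more) it tips and slides down by itself.
- tray_floor (a point): Middle of the smooth metal floor of the open-topped tray behind the ramp, 4 mm above the table, 127 mm beyond the flap. The tray is 120 mm wide inside, its side walls 75 mm and end wall 60 mm high; the end wall is 195 mm beyond the flap.
- flap (a joint): The flap, a plain aluminium sheet 104 mm wide and 3 mm thick, 50 g, hinged along its top on the rod; it hangs from 114 mm down to 62 mm above the table. Angle in rad: 0 = hanging shut, growing as it is pushed inward (stand's +x), to 1.5 at most. It cannot swing outward; it falls shut by gravity when nothing holds it.
- flap_edge (a point): Middle of the lower edge of the flap.
- tin: The round button tin: closed flat steel tin, 70 mm in diameter, 24 mm high, about 140 g, lying flat and loose on the deck, its centre 90 to 190 mm before the flap and up to 45 mm to either side of the mouth's middle. The only round flat thing on the deck. Origin at the centre of its underside.
- tin_center (a point): The tin's centre, half-way up (12 mm above its underside).
- needle_box: Small oblong steel box 58 x 36 x 18 mm, loose on the deck near one end of the wall; a bystander. Origin at the centre of its underside.
- spool: Wooden thread spool 34 mm in diameter, 45 mm high, standing loose on the deck near the other end of the wall; a bystander. Origin at the centre of its underside.
- dish: Open steel dish of buttons, 120 mm in diameter, 20 mm high, on the table; a bystander. Origin at the centre of its underside.
- scissors: Scissors lying flat on the table, 160 mm long, 8 mm high; a bystander. Origin near the pivot.
- mug: White mug, 80 mm in diameter, 95 mm high; a bystander. Origin at the centre of its underside.
- bowl: Wooden bowl, 150 mm in diameter, 55 mm high; a bystander. Origin at the centre of its underside.
- cone: Upright paper cone of thread, 56 mm in diameter at the foot, 115 mm high; a bystander. Origin at the centre of its underside.
Mind the look-alikes: they are no part of the job. What is shaped like the tin but blue or purple is not meant.

How it is judged:
By the outcome, as a careful person would: the job done as asked, in the order asked, and still so for the second after the job is handed in, with the robot touching nothing.
It also fails if it takes over 48 s, if anything falls off the work surface, if the arm or the gripper's body presses on something with over 40 N, if the wrist force passes 120 N, or if a joint passes its speed limit or range.

## Working session

There is one attempt and no reset: what is moved stays moved. The work goes in short steps, Python scripts to look and compute and a tool call to move; the robot and the scene stay as the last step left them, time stands still between calls to the robot, and variables do not carry over. Pictures are saved under pics/ and viewed, at most 10 in all, crops included, and the job is handed in when it is done.

Besides the shell and the picture viewer there is one more tool, called after "Call:" by a JSON object that holds its "op" and its "data". arm_command: Moves the arm, as the interface text tells. Its arguments: {"type":"object","properties":{"gripper":{"type":"array"},"dp":{"type":"array"},"twist":{"type":"array"}},"required":["gripper","dp","twist"]}

```bash
mkdir -p pics; python3 - <<'E'
from plant import *
import cv2
for n in("top","side"):
    im=capture(n); cv2.imwrite(f"pics/{n}0.png",im[:,:,::-1]); c=get_calibration(n); print(n,c)
o=get_obs(); print(o["tool_pos"],o["tcp_rot"],o["time"],o["grip_width"])
E
```

```text
top {'mtx': array([[447.70746604,   0.        , 315.47860181],
       [  0.        , 447.70746604, 197.55299967],
       [  0.        ,   0.        ,   1.        ]]), 'dist_coeffs': array([-0.05676068,  0.        ,  0.        ,  0.        ,  0.        ]), 'position': array([ 418.79224886,   19.17929154, 1229.92376469]), 'attitude': array([-3.03472954, -0.01326003, -1.5710575 ])}
side {'mtx': array([[394.49488333,   0.        , 319.76982753],
       [  0.        , 394.49488333, 200.20209205],
       [  0.        ,   0.        ,   1.        ]]), 'dist_coeffs': array([-0.02077414,  0.        ,  0.        ,  0.        ,  0.        ]), 'position': array([  80.93926257, -651.37393265,  700.807203  ]), 'attitude': array([-2.22785603, -0.00489158, -0.57123632])}
[231.33057447 470.89678188 226.12157642] [-3.14023292e+00 -2.10976924e-04  2.68483563e+00] 0.1 91.73736123620014
```

View pics/top0.png

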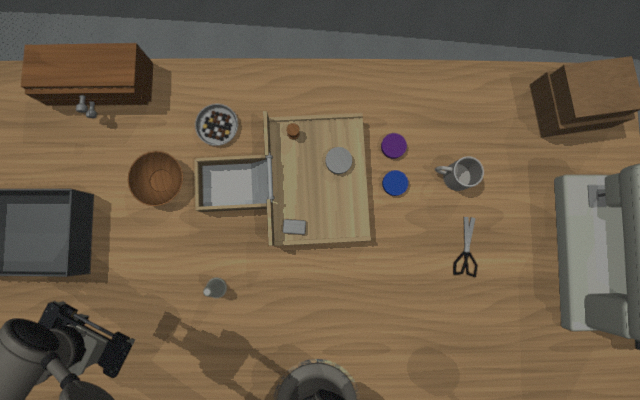

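View pics/side0.png

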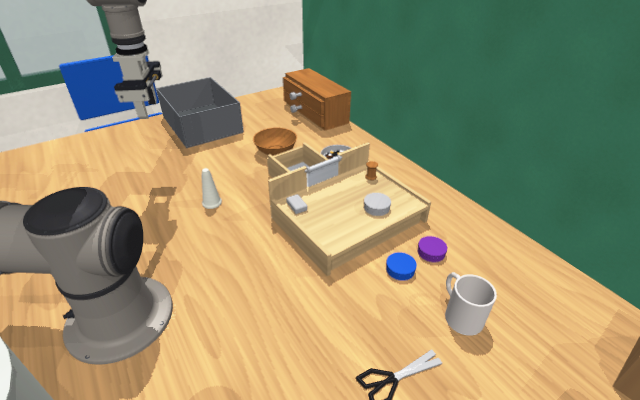

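The candidates are the grey tin on the deck at top (339,160), the blue one at (396,183) and the purple one at (394,146). Only the grey one is steel-coloured and on the deck. I'll confirm this in a crop.

```bash
python3 - <<'E'
import cv2
im=cv2.imread("pics/top0.png")[100:260,190:420]
cv2.imwrite("pics/c1.png",cv2.resize(im,None,fx=3.4,fy=3.4,interpolation=cv2.INTER_CUBIC))
E
```

```text
(no output)
```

View pics/c1.png

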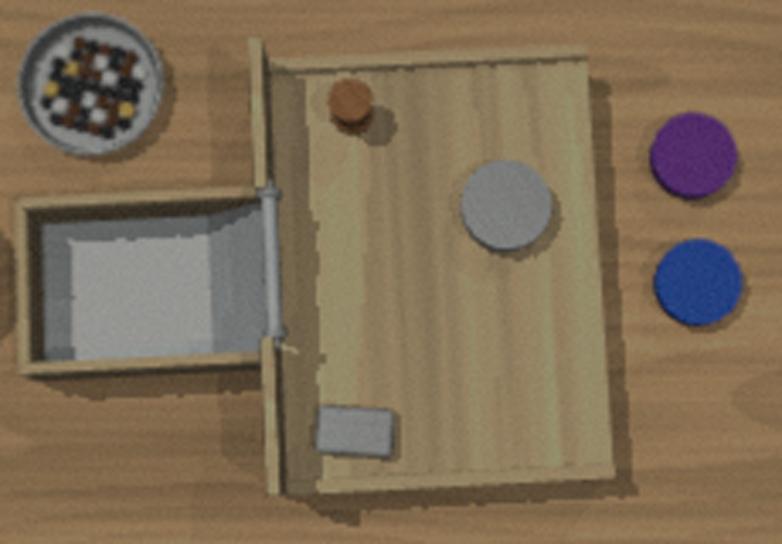

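The crop shows the grey steel tin at crop (507,205), full-picture (339.1,160.3). The rod runs from crop (269,190) to (279,337), and the near rim corners are at (587,52) and (612,475).

```bash
cat > h.py <<'E'
import numpy as np, cv2
from plant import *
from scipy.spatial.transform import Rotation as R
def px2w(n,uv,z):
    c=get_calibration(n)
    p=cv2.undistortPoints(np.array([[uv]],float),c["mtx"],c["dist_coeffs"])[0,0]
    d=R.from_euler("xyz",c["attitude"]).apply([p[0],p[1],1]); o=np.array(c["position"])
    return o+d*(z-o[2])/d[2]
def crop(u,v): return (190+(u+.5)/3.4-.5,100+(v+.5)/3.4-.5)
E
python3 - <<'E'
from h import *
P={k:px2w("top",crop(*uv),z) for k,uv,z in [("tin",(507,205),84),("r1",(269,190),122),("r2",(279,337),122),("c1",(587,52),68),("c2",(612,475),68),("w1",(257,40),128),("w2",(273,492),128),("box",(354,432),78),("spool",(350,100),105)]}
for k,v in P.items(): print(k,v.round(1))
m=(P["r1"]+P["r2"])/2; d=(P["c1"]+P["c2"])/2; x=(m-d)[:2]; print("mouth",m,"len",np.linalg.norm(x),"yaw",np.arctan2(x[1],x[0]))
for a,b in(("r1","r2"),("c1","c2"),("w1","w2")):
  e=(P[a]-P[b])[:2]; print(a,np.linalg.norm(e),np.arctan2(e[1],e[0])+np.pi/2)
# side view check
print("side tin", px2w("side",(377,201),84))
o=get_obs();print(o["joint_positions"])
E
```

```text
tin [640.2 -56.7  84. ]
r1 [643.8 121.9 122. ]
r2 [534.5 113.3 122. ]
c1 [ 765.8 -121.5   68. ]
c2 [ 434.6 -136.7   68. ]
w1 [756.1 131.7 128. ]
w2 [421.7 116.  128. ]
box [467.   59.7  78. ]
spool [716.5  63.1 105. ]
mouth [589.12181995 117.58492425 122.        ] len 246.91529507584283 yaw 1.6156462650452004
r1 109.59577821242061 1.648962026299636
c1 331.46205412106514 1.6164953837074598
w1 334.85357774721945 1.6174749067763274
side tin [637.61295745 -61.51507511  84.        ]
[ 9.68021660e-01  3.42667569e-01  1.52487953e+00  1.13839988e-05
  1.27542152e+00 -1.46021108e-01]
```

```bash
cat >> h.py <<'E'
M=np.array([589,119.5]); YAW=1.617
ex=np.array([np.cos(YAW),np.sin(YAW)]); ey=np.array([-ex[1],ex[0]])
def S2W(x,y): return M+x*ex+y*ey
def W2S(p): d=np.array(p[:2])-M; return np.array([d@ex,d@ey])
def state():
    o=get_obs(); r=o["tcp_rot"]
    print("t",round(o["time"],2),"stand",W2S(o["tool_pos"]).round(1),"z",round(o["tool_pos"][2],1),"yaw err",round(np.degrees(r[2]-YAW),2),"F",np.round(o["contact_force"],1),"g",round(o["grip_width"],1))
    return o
E
python3 - <<'E'
from h import *
o=state(); print("tin",W2S(px2w("top",crop(507,205),84)),"box",W2S([467,60]),"spool",W2S([716,63]))
p=np.array(o["tool_pos"][:2]); yaw=o["tcp_rot"][2]; T=S2W(-238,-43); print(T)
n=13
while np.linalg.norm(T-p)>3:
    k=0.94 if n>0 else 0; n-=1
    d=T-p; c,s=np.cos(yaw),np.sin(yaw)
    t=np.array([d@[c,s],d@[s,-c]])/25; t/=max(1,abs(t).max()); t=t.round(2)
    print(t.tolist(),k); p=p+25*(t[0]*np.array([c,s])+t[1]*np.array([s,-c])); yaw-=np.radians(5*k)
E
```

```text
t 0.1 stand [367.5 341.1] z 226.1 yaw err 61.18 F [-0.5  0.2  0.3] g 91.7
tin [-178.32636969  -42.99893294] box [-53.80165884 124.61794215] spool [ -62.30548216 -124.2548868 ]
[ 642.94667254 -116.2599553 ]
[-1.0, -0.55] 0.94
[-1.0, -0.45] 0.94
[-1.0, -0.35] 0.94
[-1.0, -0.26] 0.94
[-1.0, -0.18] 0.94
[-1.0, -0.09] 0.94
[-1.0, -0.01] 0.94
[-1.0, 0.07] 0.94
[-1.0, 0.15] 0.94
[-1.0, 0.24] 0.94
[-1.0, 0.33] 0.94
[-1.0, 0.42] 0.94
[-1.0, 0.52] 0.94
[-1.0, 0.63] 0
[-1.0, 0.63] 0
[-1.0, 0.63] 0
[-1.0, 0.63] 0
[-1.0, 0.63] 0
[-1.0, 0.64] 0
[-1.0, 0.63] 0
[-1.0, 0.64] 0
[-1.0, 0.63] 0
[-1.0, 0.64] 0
[-1.0, 0.63] 0
[-1.0, 0.64] 0
[-0.69, 0.44] 0
```

Call:
{"op": "arm_command", "data": {"gripper": [36,36,36,36,36], "dp": [[-1,-0.55,0],[-1,-0.45,0],[-1,-0.35,0],[-1,-0.26,0],[-1,-0.18,0]], "twist": [0.94,0.94,0.94,0.94,0.94]}}

```text
time: 0.72
tool_pos: [308.5, 360.8, 226.4]
tcp_rot: [-3.141, 0.0, 2.272]
contact_force: [-0.1, 0.9, 0.0]
grip_width: 46.2
finger_force: 0.0
```

Call:
{"op": "arm_command", "data": {"gripper": [36,36,36,36,36], "dp": [[-1,-0.09,0],[-1,-0.01,0],[-1,0.07,0],[-1,0.15,0],[-1,0.24,0]], "twist": [0.94,0.94,0.94,0.94,0.94]}}

```text
time: 1.35
tool_pos: [380.8, 257.6, 226.4]
tcp_rot: [-3.141, 0.0, 1.862]
contact_force: [0.1, 0.2, 0.7]
grip_width: 35.7
finger_force: 0.0
```

Call:
{"op": "arm_command", "data": {"gripper": [36,36,36,36,36], "dp": [[-1,0.33,0],[-1,0.42,0],[-1,0.52,0],[-1,0.63,0],[-1,0.63,0]], "twist": [0.94,0.94,0.94,0,0]}}

```text
time: 1.98
tool_pos: [461.4, 142.2, 226.4]
tcp_rot: [-3.141, -0.0, 1.618]
contact_force: [-0.5, -0.5, -0.4]
grip_width: 36.2
finger_force: 0.0
```

Call:
{"op": "arm_command", "data": {"gripper": [36,36,36,36,36], "dp": [[-1,0.63,0],[-1,0.63,0],[-1,0.63,0],[-1,0.63,0],[-1,0.63,0]], "twist": [0,0,0,0,0]}}

```text
time: 2.6
tool_pos: [546.0, 21.1, 226.3]
tcp_rot: [-3.141, -0.0, 1.618]
contact_force: [0.4, -0.0, -0.1]
grip_width: 35.8
finger_force: 0.0
```

```bash
python3 -c "
from h import *
state()"
```

```text
t 2.6 stand [-96.3  47.5] z 226.3 yaw err 0.07 F [ 0.4 -0.  -0.1] g 35.8
```

Call:
{"op": "arm_command", "data": {"gripper": [36,36,36,36,36], "dp": [[-1,0.63,0],[-1,0.63,0],[-1,0.63,0],[-1,0.63,0],[-1,0.63,0]], "twist": [0,0,0,0,0]}}

```text
time: 3.22
tool_pos: [630.7, -99.9, 226.1]
tcp_rot: [-3.141, -0.001, 1.618]
contact_force: [0.3, 0.2, -0.0]
grip_width: 36.1
finger_force: 0.0
```

Call:
{"op": "arm_command", "data": {"gripper": [36,36,36,36,36], "dp": [[-0.5,0.3,0.5],[0,0,1],[0,0,1],[0,0,1],[0,0,0.9]], "twist": [0,0,0,0,0]}}

```text
time: 3.85
tool_pos: [637.5, -110.5, 114.5]
tcp_rot: [-3.139, -0.001, 1.619]
contact_force: [0.9, -0.1, -0.3]
grip_width: 35.9
finger_force: 0.0
```

Call:
{"op": "arm_command", "data": {"gripper": [36,36,36,36,36], "dp": [[0,0,0],[0,0,0],[0,0,0],[0,0,0],[0,0,0]], "twist": [0,0,0,0,0]}}

```text
time: 4.47
tool_pos: [638.6, -111.4, 117.2]
tcp_rot: [3.141, 0.0, 1.618]
contact_force: [0.4, -0.1, -0.8]
grip_width: 35.9
finger_force: 0.0
```

```bash
python3 - <<'E'
from h import *
state()
a=capture("top")[90:260,230:420,::-1];b=capture("side")[100:280,250:460,::-1]
a=cv2.resize(a,(395,353),interpolation=3);b=cv2.resize(b,(405,353),interpolation=3)
cv2.imwrite("pics/c2.png",np.hstack([a,b]))
E
```

```text
t 4.47 stand [-232.9  -38.9] z 117.2 yaw err 0.08 F [ 0.4 -0.1 -0.8] g 35.9
```

View pics/c2.png

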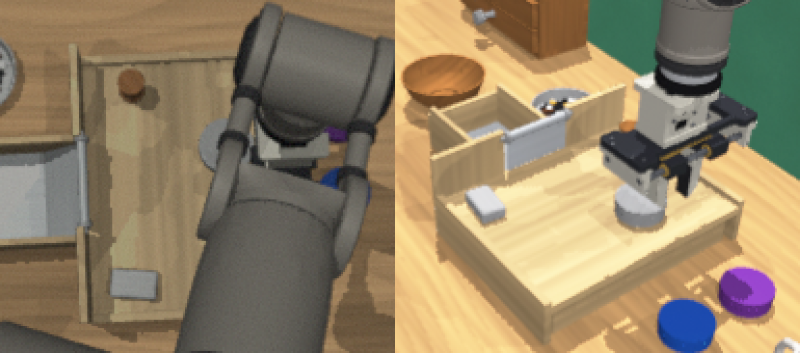

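The fingers are up behind the tin, at side crop (640,205) in the right half. The way through to the flap is clear. Next I shift slightly and lower.

Call:
{"op": "arm_command", "data": {"gripper": [36,36,36,36,36], "dp": [[-0.1,0.16,0.6],[0,0,0.6],[0,0,0.6],[0,0,0.08],[0,0,0]], "twist": [0,0,0,0,0]}}

```text
time: 5.2
tool_pos: [642.6, -113.6, 69.5]
tcp_rot: [-3.141, -0.0, 1.618]
contact_force: [-0.4, -0.1, 0.2]
grip_width: 36.0
finger_force: 0.0
```

```bash
python3 - <<'E'
from h import *
state()
E
```

```text
t 5.2 stand [-235.3  -42.8] z 69.5 yaw err 0.08 F [-0.4 -0.1  0.2] g 36.0
```

Call:
{"op": "arm_command", "data": {"gripper": [36,36,36,36,36], "dp": [[0.4,0,0],[0.4,0,0],[0.4,0,0],[0.4,-0.13,0],[0.4,-0.13,0]], "twist": [0,0,0,0,0]}}

```text
time: 5.82
tool_pos: [633.8, -63.4, 70.1]
tcp_rot: [3.141, 0.0, 1.619]
contact_force: [1.4, -2.1, 2.2]
grip_width: 36.0
finger_force: 1.0
```

Call:
{"op": "arm_command", "data": {"gripper": [36,36,36,36,36], "dp": [[0.4,-0.13,0],[0.4,-0.13,0],[0.4,-0.13,0],[0.4,-0.13,0],[0.4,-0.13,0]], "twist": [0,0,0,0,0]}}

```text
time: 6.45
tool_pos: [614.9, -14.2, 69.8]
tcp_rot: [3.141, -0.0, 1.618]
contact_force: [0.3, -2.8, 1.7]
grip_width: 35.5
finger_force: 1.2
```

```bash
python3 - <<'E'
from h import *
state()
a=capture("top")[90:260,230:420,::-1];b=capture("side")[100:280,250:460,::-1]
a=cv2.resize(a,(395,353),interpolation=3);b=cv2.resize(b,(405,353),interpolation=3)
cv2.imwrite("pics/c3.png",np.hstack([a,b]))
E
```

```text
t 6.45 stand [-134.7  -19.7] z 69.8 yaw err 0.08 F [ 0.3 -2.8  1.7] g 35.5
```

View pics/c3.png

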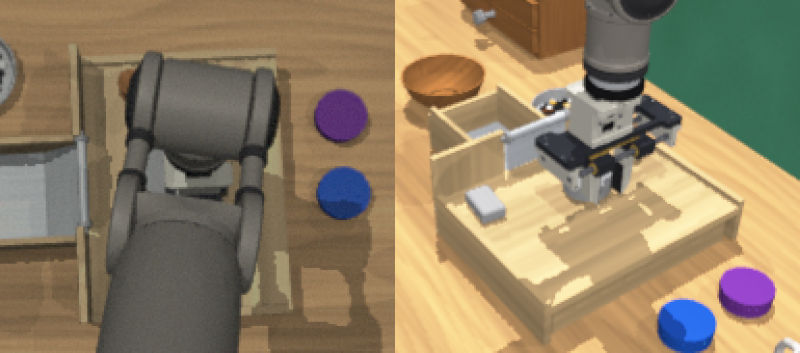

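The tin is carried in front of the fingers, and the box and spool are untouched. I keep going.

Call:
{"op": "arm_command", "data": {"gripper": [36,36,36,36,36], "dp": [[0.4,-0.13,-0.08],[0.4,-0.13,0],[0.4,-0.13,0],[0.4,-0.13,0],[0.4,-0.13,0]], "twist": [0,0,0,0,0]}}

```text
time: 7.18
tool_pos: [596.2, 35.1, 71.7]
tcp_rot: [-3.142, -0.0, 1.618]
contact_force: [-1.2, -0.2, 0.6]
grip_width: 36.2
finger_force: 0.4
```

```bash
python3 - <<'E'
from h import *
state()
a=capture("top")[90:260,230:420,::-1];b=capture("side")[100:280,250:460,::-1]
a=cv2.resize(a,(395,353),interpolation=3);b=cv2.resize(b,(405,353),interpolation=3)
cv2.imwrite("pics/c4.png",np.hstack([a,b]))
E
```

```text
t 7.17 stand [-84.6  -3.3] z 71.7 yaw err 0.09 F [-1.2 -0.2  0.6] g 36.2
```

View pics/c4.png

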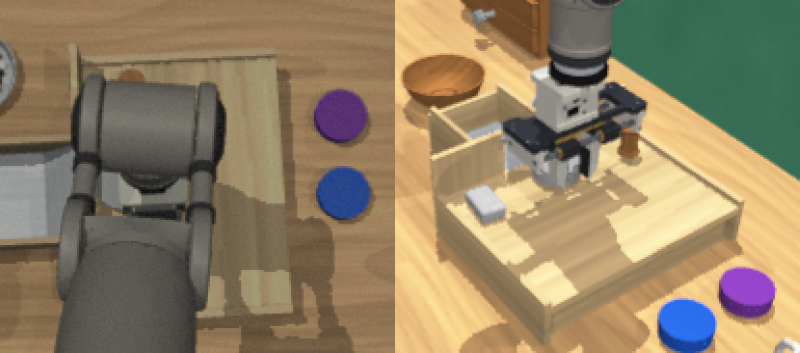

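The tin shows at right crop (558,175), still between the fingers, and the spool stands at (628,140). Now I push through.

Call:
{"op": "arm_command", "data": {"gripper": [36,36,36,36,36], "dp": [[0.4,-0.06,0],[0.5,-0.06,0],[0.5,0,0],[0.6,0,0],[0.5,0,0]], "twist": [0,0,0,0,0]}}

```text
time: 7.9
tool_pos: [590.6, 97.9, 71.9]
tcp_rot: [3.141, -0.0, 1.619]
contact_force: [-0.0, -0.3, 0.2]
grip_width: 36.2
finger_force: 0.1
```

Call:
{"op": "arm_command", "data": {"gripper": [36,36,36,36,36], "dp": [[0.1,0,0],[0,0,0],[0,0,0],[0,0,0],[0,0,0]], "twist": [0,0,0,0,0]}}

```text
time: 8.52
tool_pos: [590.5, 98.9, 71.7]
tcp_rot: [3.142, -0.0, 1.618]
contact_force: [0.8, -0.4, -0.3]
grip_width: 35.8
finger_force: 0.0
```

```bash
python3 - <<'E'
from h import *
state()
a=capture("top")[110:240,180:330,::-1];b=capture("side")[100:250,240:420,::-1]
a=cv2.resize(a,(400,347),interpolation=3);b=cv2.resize(b,(400,347),interpolation=3)
cv2.imwrite("pics/c5.png",np.hstack([a,b]))
E
```

```text
t 8.53 stand [-20.7  -0.5] z 71.7 yaw err 0.05 F [ 0.8 -0.4 -0.3] g 35.8
```

View pics/c5.png

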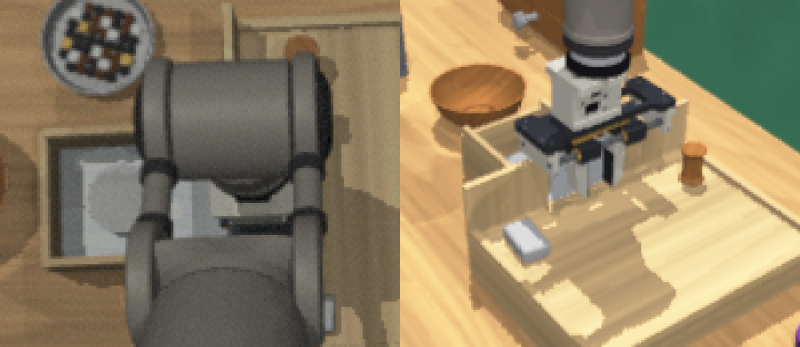

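The tin lies in the tray, at left crop (110,200). I draw back and then rise.

Call:
{"op": "arm_command", "data": {"gripper": [36,36,36,36,36], "dp": [[-0.6,0,0],[-1,0,0],[-1,0,0],[-1,0,0],[-1,0,0]], "twist": [0,0,0,0,0]}}

```text
time: 9.25
tool_pos: [595.8, -17.6, 71.8]
tcp_rot: [3.141, 0.0, 1.618]
contact_force: [0.1, 0.3, 0.2]
grip_width: 36.3
finger_force: 0.0
```

Call:
{"op": "arm_command", "data": {"gripper": [36,36,36,36,36], "dp": [[-1,0,-0.5],[-1,0,-1],[0,0,-1],[0,0,-1],[0,0,-0.5]], "twist": [0,0,0,0,0]}}

```text
time: 9.88
tool_pos: [598.6, -66.8, 173.1]
tcp_rot: [3.14, 0.001, 1.618]
contact_force: [-1.1, -0.1, -0.6]
grip_width: 36.0
finger_force: 0.0
```

Call:
{"op": "arm_command", "data": {"gripper": [36,36,36,36,36], "dp": [[0,0,0],[0,0,0],[0,0,0],[0,0,0],[0,0,0]], "twist": [0,0,0,0,0]}}

```text
time: 10.5
tool_pos: [598.2, -65.6, 171.4]
tcp_rot: [-3.141, -0.0, 1.619]
contact_force: [-0.3, 0.6, -0.3]
grip_width: 36.0
finger_force: 0.0
```

```bash
python3 - <<'E'
from h import *
state()
a=capture("top")[100:250,180:330,::-1];b=capture("side")[110:260,240:420,::-1]
a=cv2.resize(a,(400,400),interpolation=3);b=cv2.resize(b,(400,333),interpolation=3)
b=cv2.copyMakeBorder(b,0,67,0,0,0)
cv2.imwrite("pics/c6.png",np.hstack([a,b]))
E
```

```text
t 10.5 stand [-185.3   -0.7] z 171.4 yaw err 0.09 F [-0.3  0.6 -0.3] g 36.0
```

View pics/c6.png

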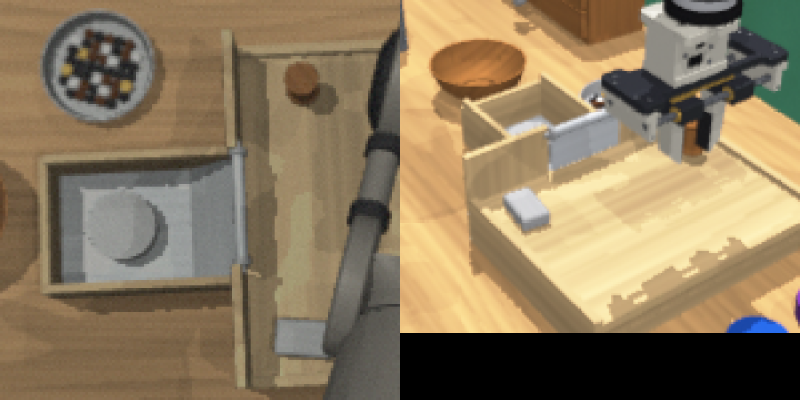

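The tin lies flat in the tray at left crop (123,225). The flap hangs shut at right crop (583,140), and the spool and box are in place.

```bash
python3 -c "
from plant import *
print(close_job())"
```

```text
the job is handed in; nothing more can be done
None
```

The job is handed in after about 10.5 s of robot time: the grey button tin went through the flap and lies flat in the tray, the flap has fallen shut, and nothing else was seen to move.

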